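# Scrub the tabletop washer's tub, then hold its dial at the third click

## Robot

A 6-joint arm with a two-finger parallel gripper is mounted at the origin on the work surface. World frame = base frame: x ahead of the robot, y to its left, z up, the work surface at z = 0. Lengths are in mm, angles in rad, forces in N, time in s.
With the tool pointing down it reaches from about 350 to 975 mm from the base axis. Payload 7.1 kg.
Tool frame: the origin (TCP) lies at the very end of the fingers, on their centre line; the grasp point (between the pads) lies 19 mm behind it (ctrl.pinch_z is the distance from the TCP to the grasp point, in mm); z points along the fingers, y is the direction in which the jaws open and shut (so a half turn about z gives the same grasp; the last joint's range is limited). The gripper opens to 88 mm and grips with 3 to 60 N. Pads are 20 mm wide; open, the fingers measure 115 mm over their backs; the gripper's body (75 mm by 178 mm) begins 61 mm behind the grasp point.
Start: joints at [1.325, 0.423, 1.63, -0, 1.089, -0.019], TCP at [140.507, 608.985, 222.675] pointing down, gripper open.
Joint ranges: [-3, 3], [-0.9, 2.11], [0.09, 2.58], [-1.31, 4.45], [0.11, 2.69], [-2.54, 2.54]. Speed limits (rad/s): [2.39, 2.39, 3.01, 3.14, 3.14, 3.14].

## Interface

Orientations are given as a rotation vector (axis times angle).
In Python, from workcell import ctrl gives the robot as it stands.
- The arm moves only by the shell command python3 -m inch 'ROWS' [OPENING]. ROWS is JSON, a list of rows, each an object with "xyz": the shift along the tool's x, y, z in cm, a list of three; "spin": the turn about the tool's z in degrees. A call has 1 to 20 rows; each row is the pose to reach, as a shift and turn from the pose measured when the call began, along the tool's axes at that moment; what a row does not reach only later rows make up. A row lasts 1/10 s, in which the tool goes at most 50 mm and 8.59 degrees, less where a joint would pass 70% of its speed; a pose out of reach is approached as far as the arm can. A call with a gripper value outside its range is refused whole. OPENING is the closure, from 0 (fully open) to 1 (shut), set as the call begins (- or left out, the last holds). The fingers move at their own pace and stop on an object; the grip force is fixed at half the most. Time passes only in rows, so rows that repeat a pose let the fingers close. It gives the time, the measured TCP pose, the force and the opening at its end, in the units of the state.
- ctrl.get_obs(): the state, without advancing time (a new reading comes with each control period).
- ctrl.get_image(name): name is "scene" or "top" or "wrist"; returns the picture (420x560x3 uint8, red, green, blue); there is no depth.
- ctrl.camera_info(name): a dict with "camera_matrix" (3x3 intrinsics, pixels), "R" (3x3) and "t" (3): a world point X has camera coordinates R X + t; the wrist camera has in their place "hand_eye" (4x4, takes a point from camera to tool coordinates, whose origin is the TCP and whose axes are the flange's). Camera axes: x right, y down, z forward; pixel columns grow to the right and rows downward; lengths in mm; the calibration is good to about 2 mm. A picture is of the moment at which its call begins: read the wrist's pose just before it. camera_info takes no time and is no camera call.
- ctrl.close_job(): hands the job in, once; it reports no verdict.
The state is a dict: "t": time; "qpos": joint angles; "qvel": joint speeds; "joint_torque": joint torques, N m; "ee_pos": TCP position; "orientation": TCP orientation; "ft_force": force on the tool from outside, world axes, zero at the start; "moment": the same for the moment, N m; "width": finger opening in mm.
Only numpy, scipy, OpenCV 4.12 (cv2) and the standard library are available. Lean on these libraries where they do the work, as an engineer would, in place of code of your own. Each camera call takes 0.05 s, during which the arm holds its last target. There are 200 camera calls.

## Task

Clean out the little tabletop washer: take the long brush from its stand, reach down inside the tub and scrub its wall with two strokes from the floor up to the rim, with the bristles against the wall both at the bottom and at the top of each stroke, then stand the brush upright in its stand again and let go of it. Then turn the washer's spring-return dial clockwise past the first and second clicks to the third and finish while holding it there, because it runs (lid off) only as long as it is held and springs back when let go. Leave the other things on the counter where they are.

Things in the scene. Friction and masses are not known exactly. Their poses are not given: they have to be found in the camera images.
- washer: small white bucket-shaped tabletop washing machine, open on top, fixed to the counter. Origin: on the counter under the tub's axis, z up. Outside radius 130 mm, rim 200 mm above the counter. On its own -y side stands a white control column, 120 mm wide (x), from y = -115 to -245 mm, 186 mm high; the dial on its top turns about (0, -180) mm. A grey hose runs up the +y side, out to 162 mm.
- tub_wall: the washer's upright round tub wall, the part to be scrubbed; same origin and axes as the washer. Inside radius 102 mm at the floor to 105 mm at the rim, 20 mm thick; the tub floor is 60 mm and the rim 200 mm above the counter. A low pulsator (radius 50 mm, 12 mm high) stands in the middle of the tub floor.
- dial (a joint): the white spring-return dial on the control column, in rad: 0 at rest, growing clockwise seen from above; clicks at 0.38, 0.76 and 1.14 (one, two and three raised dots), end stop at 1.22. A spring drives it back to 0 from everywhere with 0.10 N m (at 0) to 0.17 N m (third click), the clicks add or take up to 0.07 N m; it never stays by itself.
- dial_grip (a point): centre of the dial's upright grip bar, on the dial's axis, 213 mm above the counter. Bar: 62 mm long along this frame's x, 15 mm thick along its y, from 200 to 226 mm above the counter, on a flat skirt of radius 37 mm (top 201 mm above the counter). The frame turns with the dial; at rest its x is the washer's x.
- dial_pointer (a point): the dial's pointed nose, at the bar's -x end, 36 mm from the axis; it points to the washer's own -x at rest
- stand: round steel brush stand, open-topped cup, fixed to the counter; foot 112 mm across, inside radius 31 mm (39 mm at the flared mouth), inner floor 10 mm and mouth 105 mm above the counter. Origin: on the counter under its axis
- brush: long brush, 240 mm, 110 g, standing head down in the stand. Origin: centre of the flat lower end of the head; z runs up the handle. Bristle head: cylinder 48 mm across, from 0 to 62 mm; thin steel shank; white handle of 17 x 17 mm square section with its flats across the brush's x and y, from 145 to 240 mm above the origin
- detergent: upright blue detergent bottle with a white cap, 76 mm across, 190 mm tall, origin under its centre; not part of the job
- stain_tub: squat white lidded jar, 88 mm across, 110 mm tall, origin under its centre; not part of the job
- spray: clear trigger spray bottle, 72 mm across, 177 mm tall, origin under its centre; not part of the job
- dosing_cup: small white open dosing cup, 62 mm across, 50 mm tall, origin under its centre; not part of the job
- soap_dish: white dish 75 x 110 mm with a cream bar of soap, 27 mm tall, origin under its centre; not part of the job
- washer_lid: the washer's round white lid, lying on the counter, 252 mm across, 36 mm tall with its bar grip, origin under its centre; not part of the job
- peg: one wooden clothes peg lying on the counter, 74 x 11 x 14 mm, origin under its centre; not part of the job

How it is judged (in metres and radians):
On the way, in this order (a step that is already met when the one before it is completed fails the run):
1. the brush head is down in the tub (lower end within 35 mm of its floor), pressed against the wall (z of brush in the frame of washer between 0.05 and 0.095 m and horizontal distance between brush and washer below 0.105 m and contact force between brush and tub_wall above 0.3 N), for 0.1 s.
2. the head is drawn up to the rim (lower end 60 to 135 mm above the tub floor), still pressed against the wall (z of brush in the frame of washer between 0.12 and 0.195 m and horizontal distance between brush and washer below 0.105 m and contact force between brush and tub_wall above 0.3 N), for 0.1 s.
3. down again at the wall (all of step 1), for 0.1 s.
4. up again at the wall (all of step 2), for 0.1 s.
5. the brush stands in its stand, let go (z of brush in the frame of stand below 0.02 m and horizontal distance between brush and stand below 0.025 m and angle between brush's own z axis and vertical below 0.35 rad and contact force between the fingers and brush below 0.1 N), for 0.2 s.
6. the dial is held at the third click by the fingers (value of joint dial above 1.03 rad and velocity of joint dial between -0.15 and 0.15 rad/s and contact force between the fingers and dial above 0.5 N), for 0.5 s.
At the end, for the whole second after the job is handed in: The fingers still hold the dial at its third click (joint above 1.03 rad, still, at least 0.5 N between the fingers and the dial), and the brush stands in its stand untouched: lower end within 10 mm of the stand's inner floor and 25 mm of its axis, tilted less than 0.35 rad (all of step 5 and all of step 6); the arm keeps its last pose, push and grip.
It fails at once if one of the other things on the counter is moved by more than 40 mm (distance of any of detergent, stain_tub, spray, dosing_cup, soap_dish, washer_lid, peg from where it was at the start of the episode above 0.04 m).
It also fails if it takes over 67 s, if anything falls off the work surface, if the arm or the gripper's body presses on something with over 40 N, if the wrist force passes 120 N, or if a joint passes its speed limit or range.

## Working session

There is one attempt and no reset: what is moved stays moved. The work goes in short steps, Python scripts to look and compute and a shell command to move; the robot and the scene stay as the last step left them, time stands still between calls to the robot, and variables do not carry over. Pictures are saved under pics/ and viewed, about 8 in all and at most 12, crops included, and the job is handed in when it is done.

```bash
mkdir -p pics; ls; python3 - <<'E'
from workcell import ctrl
import cv2,numpy as np
np.set_printoptions(precision=4,suppress=True)
for n in("top","scene"):
    cv2.imwrite(f"pics/{n}0.png",ctrl.get_image(n)[:,:,::-1])
    i=ctrl.camera_info(n);print(n,i)
print(ctrl.camera_info("wrist"));print(ctrl.get_obs(),ctrl.pinch_z)
E
```

```text
pics
top {'camera_matrix': array([[393.0866,   0.    , 271.1657],
       [  0.    , 393.0866, 214.589 ],
       [  0.    ,   0.    ,   1.    ]]), 'R': array([[-0.0032, -1.    ,  0.006 ],
       [-0.9914,  0.0024, -0.1312],
       [ 0.1312, -0.0064, -0.9913]]), 't': array([  12.4039,  599.6836, 1377.9548])}
scene {'camera_matrix': array([[498.9081,   0.    , 289.1251],
       [  0.    , 498.9081, 202.8999],
       [  0.    ,   0.    ,   1.    ]]), 'R': array([[ 0.6645,  0.7471,  0.0188],
       [ 0.4533, -0.3829, -0.8049],
       [-0.5941,  0.5434, -0.5931]]), 't': array([-364.5047, -143.3101, 1943.3239])}
{'camera_matrix': array([[313.5363,   0.    , 276.6532],
       [  0.    , 313.5363, 210.6777],
       [  0.    ,   0.    ,   1.    ]]), 'hand_eye': array([[  -0.0002,   -0.9517,   -0.3069,   84.6772],
       [   1.    ,   -0.0003,    0.0002,    0.0974],
       [  -0.0003,   -0.3069,    0.9517, -162.7851],
       [   0.    ,    0.    ,    0.    ,    1.    ]])}
{'t': 0.1, 'qpos': array([ 1.325 ,  0.4238,  1.6306, -0.    ,  1.0886, -0.019 ]), 'qvel': array([ 0.0011, -0.0024, -0.0006,  0.001 , -0.0004,  0.0008]), 'joint_torque': array([  0.0005, -54.5613, -27.4326,   0.0645,   0.0187,  -0.    ]), 'ee_pos': array([140.4057, 608.5155, 221.9788]), 'orientation': array([-0.3555, -3.1212,  0.0022]), 'ft_force': array([ 0.4105, -0.0204,  0.2438]), 'moment': array([ 0.0048, -0.0042,  0.0029]), 'width': 87.94311437871465} 18.700000000000003
```

View pics/top0.png

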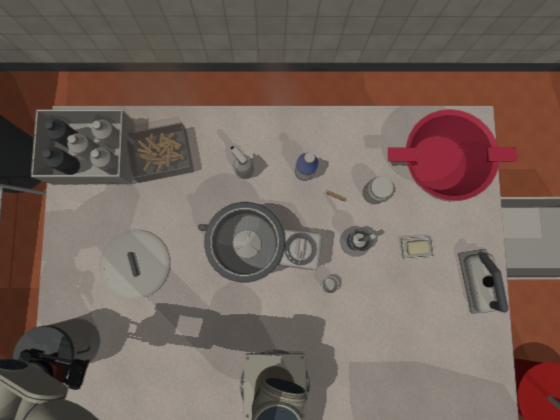

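View pics/scene0.png

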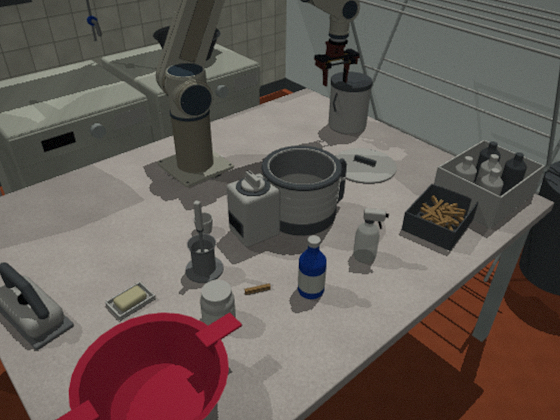

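Top view: washer rim centre is about (244,241), dial (302,249), stand (358,240) with the brush handle running to about (375,235). The peg (336,196), jar (380,188), dosing cup (331,284) and soap dish (417,247) lie around it. I'll zoom in on both views.

```bash
cat > h.py <<'E'
from workcell import ctrl
import numpy as np,cv2
from scipy.spatial.transform import Rotation as Ro
np.set_printoptions(precision=2,suppress=True)
def cam(n,o=None):
    i=ctrl.camera_info(n);K=i["camera_matrix"]
    if n!="wrist":return K,i["R"],i["t"]
    o=o or ctrl.get_obs();T=np.eye(4);T[:3,:3]=Ro.from_rotvec(o["orientation"]).as_matrix();T[:3,3]=o["ee_pos"]
    M=np.linalg.inv(T@i["hand_eye"]);return K,M[:3,:3],M[:3,3]
def back(c,uv,z):
    K,R,t=c;d=R.T@np.linalg.solve(K,[*uv,1]);C=-R.T@t
    return C+d*(z-C[2])/d[2]
def proj(c,X):
    K,R,t=c;p=K@(R@np.asarray(X,float)+t);return p[:2]/p[2]
def tri(c1,u1,c2,u2):
    A=[];b=[]
    for c,u in((c1,u1),(c2,u2)):
        K,R,t=c;d=R.T@np.linalg.solve(K,[*u,1]);d/=np.linalg.norm(d);P=np.eye(3)-np.outer(d,d);A.append(P);b.append(P@(-R.T@t))
    return np.linalg.lstsq(np.vstack(A),np.hstack(b),rcond=None)[0]
def shift(o,target):
    "world target TCP -> tool cm"
    return Ro.from_rotvec(o["orientation"]).as_matrix().T@(np.asarray(target)-o["ee_pos"])/10
E
python3 - <<'E'
from h import *
a=cv2.imread("pics/top0.png")[195:300,195:395];b=cv2.imread("pics/scene0.png")[135:285,170:370]
cv2.imwrite("pics/z.png",np.vstack([cv2.resize(a,None,fx=4,fy=4,interpolation=2)[:,:800],]))
cv2.imwrite("pics/z2.png",cv2.resize(b,None,fx=4,fy=4,interpolation=2))
c=cam("top");print("cam",-c[1].T@c[2])
for n,uv,z in(("rim",(244,241),200),("dial",(302,249),226),("stand mouth",(358,240),105),("cup",(331,284),50),("jar",(381,187),110),("htop",(376,235),250),("soap",(417,247),20)):print(n,back(c,uv,z))
E
```

```text
cam [ 413.76   19.81 1444.63]
rim [494.37  98.   200.  ]
dial [467.45 -83.1  226.  ]
stand mouth [ 502.84 -284.96  105.  ]
cup [ 352.74 -197.87   50.  ]
jar [ 685.84 -369.49  110.  ]
htop [ 508.3  -307.43  250.  ]
soap [ 482.52 -517.61   20.  ]
```

View pics/z.png

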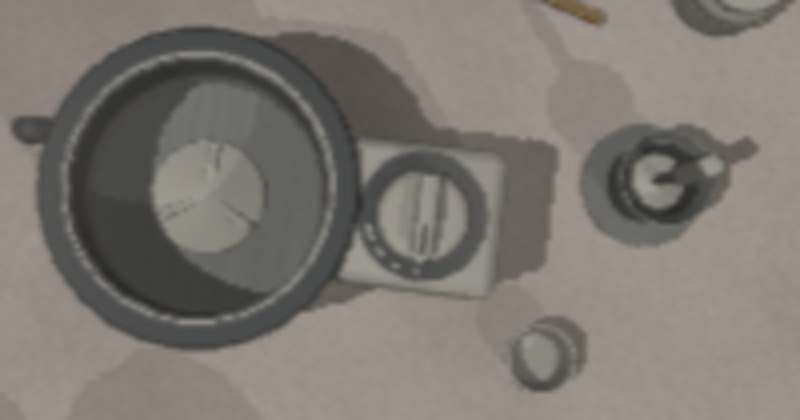

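View pics/z2.png

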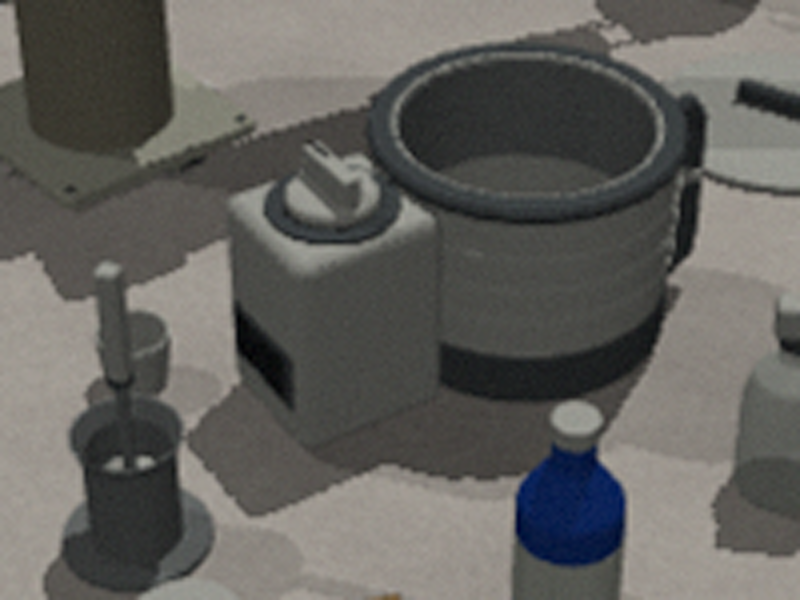

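```bash
python3 - <<'E'
from h import *
t=cam("top");s=cam("scene")
f=lambda u,v:(195+u/4,195+v/4)
g=lambda u,v:(170+u/4,135+v/4)
T=tri(t,f(711,163),s,g(109,268));print("tip",T, proj(t,T)-f(711,163),proj(s,T)-g(109,268))
print("mouth",back(t,f(655,180),105),back(s,g(127,440),105),"foot",back(t,f(633,185),3))
w=back(t,f(199,189),200);d=back(t,f(428,216),226);print("w",w,"wscene",back(s,g(528,135),200),"d",d,np.linalg.norm((w-d)[:2]),np.degrees(np.arctan2(*(d-w)[:2]*[1,-1])))
print("bar ends",back(t,f(432,172),226),back(t,f(424,260),226))
p,q=back(t,f(360,140),186),back(t,f(500,155),186);print("edge",p,q)
o=ctrl.get_obs();print(shift(o,[500,-290,360]),Ro.from_rotvec(o["orientation"]).as_matrix())
E
```

```text
tip [ 505.99 -297.01  251.22] [-0.03 -0.02] [-0.04 -0.  ]
mouth [ 502.84 -287.52  105.  ] [ 511.44 -301.02  105.  ] foot [ 505.09 -290.55    3.  ]
w [490.41  95.6  200.  ] wscene [506.95  86.21 200.  ] d [467.45 -83.1  226.  ] 180.1686110595694 -7.324127929353106
bar ends [501.49 -86.66 226.  ] [433.65 -79.56 226.  ]
edge [530.26 -32.63 186.  ] [ 517.87 -144.97  186.  ]
[-55.24 -79.48 -13.69] [[-0.97  0.22 -0.  ]
 [ 0.22  0.97 -0.  ]
 [ 0.   -0.   -1.  ]]
```

```bash
python3 -m inch '[{"xyz":[0,0,-10],"spin":0},{"xyz":[-5,-4,-20],"spin":0},{"xyz":[-33,-29,-20],"spin":0},{"xyz":[-33,-29,-20],"spin":0},{"xyz":[-33,-29,-20],"spin":0},{"xyz":[-33,-29,-20],"spin":0},{"xyz":[-33,-29,-20],"spin":0},{"xyz":[-33,-29,-20],"spin":0},{"xyz":[-33,-29,-20],"spin":0},{"xyz":[-33,-29,-20],"spin":0},{"xyz":[-33,-29,-20],"spin":0},{"xyz":[-33,-29,-20],"spin":0}]' 0
python3 - <<'E'
from h import *
o=ctrl.get_obs();print(o["ee_pos"],o["qpos"],shift(o,[506,-297,350]))
E
```

```text
t: 1.3
ee_pos: [398.7, 249.5, 423.3]
orientation: [0.362, 3.119, -0.002]
ft_force: [0.4, 0.3, 0.8]
width: 87.9
[398.74 249.5  423.35] [ 0.54  0.    1.71 -0.    1.43 -0.8 ] [-22.95 -50.73   7.42]
```

```bash
python3 -m inch '[{"xyz":[-23,-50.7,7.4],"spin":0},{"xyz":[-23,-50.7,7.4],"spin":0},{"xyz":[-23,-50.7,7.4],"spin":0},{"xyz":[-23,-50.7,7.4],"spin":0},{"xyz":[-23,-50.7,7.4],"spin":0},{"xyz":[-23,-50.7,7.4],"spin":0},{"xyz":[-23,-50.7,7.4],"spin":0},{"xyz":[-23,-50.7,7.4],"spin":0},{"xyz":[-23,-50.7,7.4],"spin":0},{"xyz":[-23,-50.7,7.4],"spin":0},{"xyz":[-23,-50.7,7.4],"spin":0},{"xyz":[-23,-50.7,7.4],"spin":0},{"xyz":[-23,-50.7,7.4],"spin":0},{"xyz":[-23,-50.7,7.4],"spin":0},{"xyz":[-23,-50.7,7.4],"spin":0}]'
python3 - <<'E'
from h import *
o=ctrl.get_obs();c=cam("wrist",o);im=ctrl.get_image("wrist")[:,:,::-1]
cv2.imwrite("pics/w1.png",im);print(o["ee_pos"],o["qpos"],o["orientation"],proj(c,[506,-297,251]))
E
```

```text
t: 2.8
ee_pos: [506.6, -294.9, 350.5]
orientation: [0.36, 3.119, -0.001]
ft_force: [0.4, 0.3, 0.1]
width: 87.7
[ 506.58 -294.87  350.45] [-0.55  0.24  1.58  0.    1.31 -1.89] [ 0.36  3.12 -0.  ] [273.99 210.51]
```

View pics/w1.png

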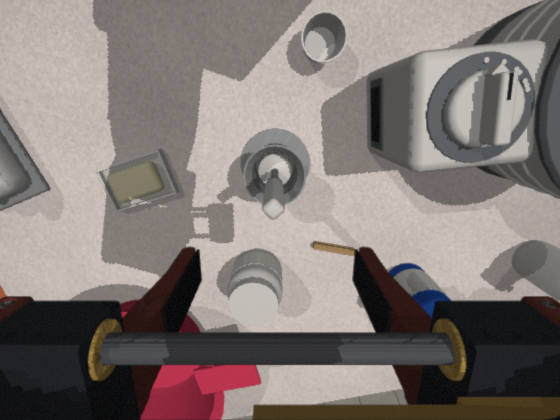

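The wrist view shows the handle's top face at (273,209), as predicted, looking like a diamond (turned against the jaws). The dial bar is at about (492,107). I'll crop for the yaw.

```bash
python3 - <<'E'
from h import *
a=cv2.imread("pics/w1.png")
l=cv2.resize(a[165:235,240:310],(560,560),interpolation=2)
cv2.imwrite("pics/z3.png",l)
E
```

```text
(no output)
```

View pics/z3.png

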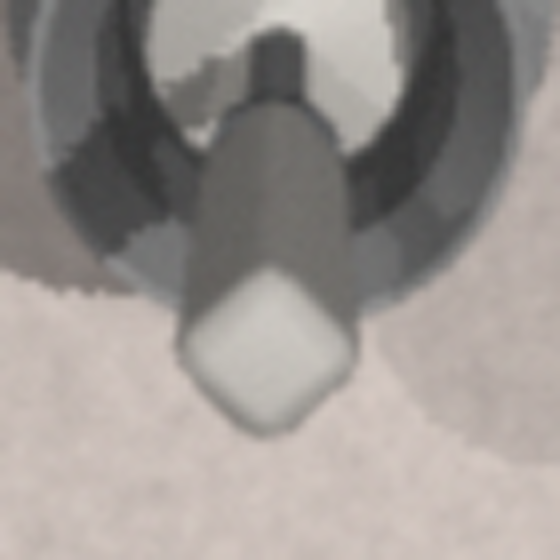

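```bash
python3 - <<'E'
from h import *
o=ctrl.get_obs();c=cam("wrist",o)
P=[back(c,(240+u/8,165+v/8),251) for u,v in((180,350),(270,268),(355,348),(268,437))]
P=np.array(P);R=Ro.from_rotvec(o["orientation"]).as_matrix();Q=(P-o["ee_pos"])@R
C=P.mean(0);print("tip",C,Q.mean(0)/10)
for i in range(4):
    e=Q[(i+1)%4]-Q[i];print(np.linalg.norm(e[:2]),np.degrees(np.arctan2(e[1],e[0])))
# stand mouth, ellipse outer edge left/right in crop
for u in((130,170),):pass
print(back(c,(274,171),105))
# dial bar
print("bar",back(c,(492,107),226))
E
```

```text
tip [ 504.63 -297.22  251.  ] [ 0.17 -0.26  9.97]
13.613731424783609 46.676373376785676
13.017554127949623 134.43376280873898
14.108664368193095 -137.24573664142008
13.97270126323662 -43.51840046504287
[ 498.83 -296.67  105.  ]
bar [465.05 -92.82 226.  ]
```

```bash
python3 -m inch '[{"xyz":[0.2,-0.3,0],"spin":45},{"xyz":[0.2,-0.3,0],"spin":45},{"xyz":[0.2,-0.3,0],"spin":45},{"xyz":[0.2,-0.3,0],"spin":45},{"xyz":[0.2,-0.3,0],"spin":45},{"xyz":[0.2,-0.3,2],"spin":45},{"xyz":[0.2,-0.3,5],"spin":45},{"xyz":[0.2,-0.3,8],"spin":45},{"xyz":[0.2,-0.3,11],"spin":45},{"xyz":[0.2,-0.3,13.5],"spin":45},{"xyz":[0.2,-0.3,15],"spin":45},{"xyz":[0.2,-0.3,15],"spin":45},{"xyz":[0.2,-0.3,15],"spin":45}]' 0
python3 -m inch '[{"xyz":[0,0,0],"spin":0},{"xyz":[0,0,0],"spin":0},{"xyz":[0,0,0],"spin":0},{"xyz":[0,0,0],"spin":0},{"xyz":[0,0,0],"spin":0},{"xyz":[0,0,0],"spin":0},{"xyz":[0,0,0],"spin":0},{"xyz":[0,0,0],"spin":0},{"xyz":[0,0,0],"spin":0},{"xyz":[0,0,0],"spin":0}]' 1
```

```text
t: 4.15
ee_pos: [504.9, -297.4, 201.7]
orientation: [1.524, 2.743, 0.0]
ft_force: [1.0, -0.3, -0.0]
width: 87.9
t: 5.15
ee_pos: [504.8, -297.4, 201.6]
orientation: [1.524, 2.744, -0.0]
ft_force: [0.4, 0.4, 0.1]
width: 16.8
```

```bash
python3 -m inch '[{"xyz":[0,0,-1],"spin":0},{"xyz":[0,0,-4],"spin":0},{"xyz":[0,0,-8],"spin":0},{"xyz":[0,0,-12],"spin":0},{"xyz":[0,0,-16],"spin":0},{"xyz":[0,0,-20],"spin":0},{"xyz":[0,0,-24],"spin":0},{"xyz":[0,0,-26],"spin":0},{"xyz":[0,0,-26],"spin":0},{"xyz":[0,0,-26],"spin":0}]'
python3 - <<'E'
from h import *
o=ctrl.get_obs();cv2.imwrite("pics/s2.png",cv2.resize(ctrl.get_image("scene")[60:320,100:420,::-1],None,fx=2,fy=2))
print(o["ee_pos"],o["qpos"],o["width"],shift(o,[490.5,94,450]));print(Ro.from_rotvec(o["orientation"]).as_matrix())
E
```

```text
t: 6.15
ee_pos: [503.8, -296.7, 461.2]
orientation: [1.524, 2.744, -0.0]
ft_force: [-0.0, -0.1, -1.7]
width: 17.2
[ 503.81 -296.75  461.19] [-0.55  0.18  1.43  0.    1.53 -1.11] 17.242301286094573 [33.88 19.52  1.06]
[[-0.53  0.85  0.  ]
 [ 0.85  0.53 -0.  ]
 [-0.    0.   -1.  ]]
```

View pics/s2.png

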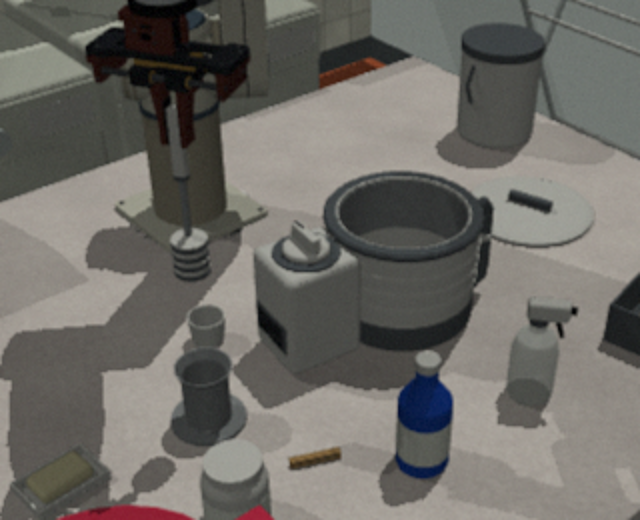

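```bash
python3 -m inch '[{"xyz":[33.9,19.5,0],"spin":0},{"xyz":[33.9,19.5,0],"spin":0},{"xyz":[33.9,19.5,0],"spin":0},{"xyz":[33.9,19.5,0],"spin":0},{"xyz":[33.9,19.5,0],"spin":0},{"xyz":[33.9,19.5,0],"spin":0},{"xyz":[33.9,19.5,0],"spin":0},{"xyz":[33.9,19.5,0],"spin":0},{"xyz":[33.9,19.5,0],"spin":0},{"xyz":[33.9,19.5,0],"spin":0},{"xyz":[33.9,19.5,0],"spin":0},{"xyz":[33.9,19.5,0],"spin":0},{"xyz":[33.9,19.5,0],"spin":0},{"xyz":[33.9,19.5,0],"spin":0}]'
python3 - <<'E'
from h import *
o=ctrl.get_obs();t=cam("top");s=cam("scene")
for n in("top","scene"):cv2.imwrite(f"pics/b{n}.png",ctrl.get_image(n)[:,:,::-1])
A=cv2.imread("pics/btop.png")[190:300,190:340];B=cv2.imread("pics/bscene.png")[60:220,190:370]
A=cv2.resize(A,None,fx=3,fy=3);B=cv2.resize(B,None,fx=2,fy=2)
k=np.zeros((330,810,3),np.uint8);k[:330,:450]=A;k[:320,450:810]=B;cv2.imwrite("pics/b.png",k)
print(o["ee_pos"],o["qpos"],shift(o,[490.5,94,272]),proj(s,o["ee_pos"]-[0,0,191.6])-[190,60])
E
```

```text
t: 7.6
ee_pos: [490.0, 93.4, 460.0]
orientation: [1.527, 2.744, 0.0]
ft_force: [1.2, 0.6, -1.4]
width: 17.0
[490.04  93.42 459.95] [ 0.16  0.03  1.6  -0.    1.51 -0.39] [ 0.04  0.06 18.8 ] [110.75  87.01]
```

View pics/b.png

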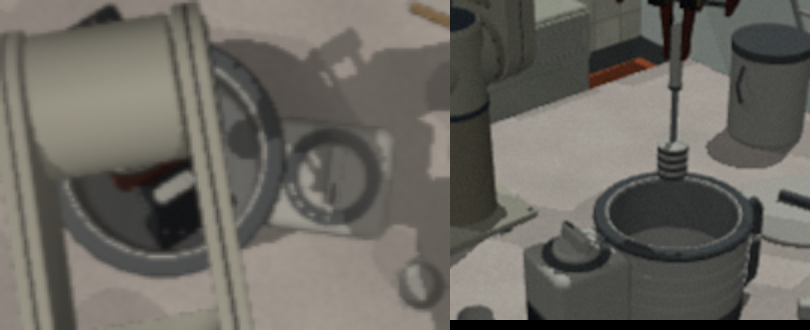

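The brush hangs upright. Its lower end is at (672,176) in the composite, within 1 px of the prediction, and it is over the tub mouth. Next I lower it.

```bash
python3 -m inch '[{"xyz":[0,0,4],"spin":0},{"xyz":[0,0,8],"spin":0},{"xyz":[0,0,12],"spin":0},{"xyz":[0,0,16],"spin":0},{"xyz":[0,0,18.5],"spin":0},{"xyz":[0,0,18.5],"spin":0},{"xyz":[0,3,18.5],"spin":0},{"xyz":[0,6,18.5],"spin":0},{"xyz":[0,7,18.5],"spin":0},{"xyz":[0,7.4,18.5],"spin":0},{"xyz":[0,7.4,18.5],"spin":0},{"xyz":[0,7.4,18.5],"spin":0}]'
python3 -m inch '[{"xyz":[0,0.3,0],"spin":0},{"xyz":[0,0.3,0],"spin":0},{"xyz":[0,0.3,0],"spin":0}]'
```

```text
t: 8.9
ee_pos: [552.3, 132.2, 275.4]
orientation: [1.527, 2.745, -0.0]
ft_force: [0.2, 0.3, -1.3]
width: 16.8
t: 9.2
ee_pos: [554.7, 133.7, 275.5]
orientation: [1.527, 2.745, -0.0]
ft_force: [1.0, -0.3, -1.1]
width: 16.8
```

```bash
python3 -m inch '[{"xyz":[0,0.3,0],"spin":0},{"xyz":[0,0.3,0],"spin":0},{"xyz":[0,0.3,0],"spin":0}]'
python3 -m inch '[{"xyz":[0,0.3,0],"spin":0},{"xyz":[0,0.3,0],"spin":0},{"xyz":[0,0.3,0],"spin":0}]'
python3 -m inch '[{"xyz":[0,0.3,0],"spin":0},{"xyz":[0,0.3,0],"spin":0},{"xyz":[0,0.3,0],"spin":0}]'
```

```text
t: 9.5
ee_pos: [557.2, 135.3, 275.5]
orientation: [1.527, 2.745, -0.0]
ft_force: [-0.2, 0.3, -1.3]
width: 16.8
t: 9.8
ee_pos: [559.8, 136.9, 275.4]
orientation: [1.527, 2.745, -0.0]
ft_force: [-0.0, 0.3, -0.9]
width: 17.4
t: 10.1
ee_pos: [561.9, 138.3, 275.2]
orientation: [-1.527, -2.745, 0.002]
ft_force: [-1.9, -2.7, 0.6]
width: 16.6
```

```bash
python3 -m inch '[{"xyz":[0,0.3,0],"spin":0},{"xyz":[0,0.4,0],"spin":0},{"xyz":[0,0.4,0],"spin":0},{"xyz":[0,0.4,0],"spin":0}]'
```

```text
t: 10.5
ee_pos: [563.6, 139.5, 274.8]
orientation: [-1.525, -2.743, 0.009]
ft_force: [-6.0, -3.8, 3.9]
width: 17.1
```

```bash
python3 -m inch '[{"xyz":[0,0.2,0],"spin":0},{"xyz":[0,0.3,-1.5],"spin":0},{"xyz":[0,0.35,-3],"spin":0},{"xyz":[0,0.4,-4.5],"spin":0},{"xyz":[0,0.4,-6],"spin":0},{"xyz":[0,0.45,-7],"spin":0},{"xyz":[0,0.45,-7],"spin":0},{"xyz":[0,0.5,-7],"spin":0},{"xyz":[0,0.5,-7],"spin":0},{"xyz":[0,0.5,-7],"spin":0}]'
```

```text
t: 11.5
ee_pos: [566.2, 141.7, 344.7]
orientation: [-1.523, -2.74, 0.015]
ft_force: [-8.4, -3.1, 5.9]
width: 17.1
```

```bash
python3 -m inch '[{"xyz":[0,0.1,0],"spin":0},{"xyz":[0,0.1,1.5],"spin":0},{"xyz":[0,0.1,3],"spin":0},{"xyz":[0,0,4.5],"spin":0},{"xyz":[0,0,6],"spin":0},{"xyz":[0,0,7],"spin":0},{"xyz":[0,0,7],"spin":0},{"xyz":[0,0.1,7],"spin":0},{"xyz":[0,0.1,7],"spin":0},{"xyz":[0,0.1,7],"spin":0}]'; python3 -c "
from h import *
o=ctrl.get_obs();print(o['moment'],o['ft_force'])"
```

```text
t: 12.5
ee_pos: [564.5, 141.3, 273.7]
orientation: [-1.522, -2.737, 0.021]
ft_force: [-6.0, -2.9, -6.0]
width: 17.2
[-0.98  2.   -0.  ] [-5.97 -2.85 -6.03]
```

```bash
python3 -m inch '[{"xyz":[0,0.1,0],"spin":0},{"xyz":[0,0.2,-1.5],"spin":0},{"xyz":[0,0.2,-3],"spin":0},{"xyz":[0,0.2,-4.5],"spin":0},{"xyz":[0,0.2,-6],"spin":0},{"xyz":[0,0.2,-7],"spin":0},{"xyz":[0,0.2,-7],"spin":0},{"xyz":[0,0.2,-7],"spin":0},{"xyz":[0,0.2,-7],"spin":0}]'; python3 -c "
from h import *
o=ctrl.get_obs();print(o['moment'],o['ft_force'],shift(o,[490.5,94,460]))
im=ctrl.get_image('scene')[60:220,230:390,::-1];cv2.imwrite('pics/u.png',cv2.resize(im,None,fx=3.5,fy=3.5))
s=cam('scene');print((proj(s,o['ee_pos']-[0,0,191.6])-[230,60])*3.5)"
```

```text
t: 13.4
ee_pos: [566.5, 142.5, 345.1]
orientation: [-1.521, -2.736, 0.023]
ft_force: [-7.9, -3.3, 5.4]
width: 16.9
[-1.06  2.58 -0.  ] [-7.9  -3.32  5.37] [ -0.08  -9.22 -11.33]
[339.84 429.35]
```

View pics/u.png

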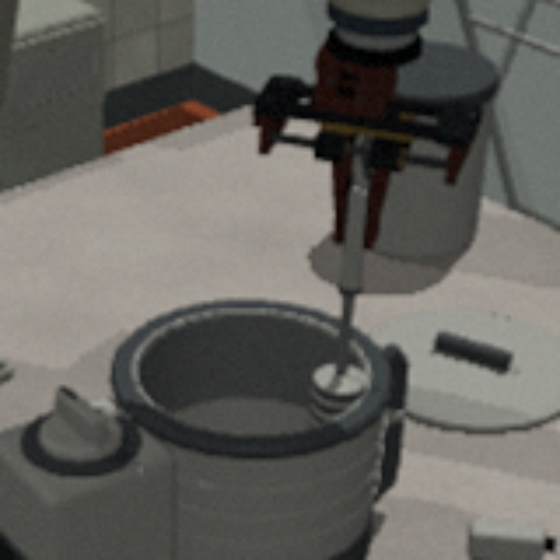

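```bash
python3 -c "
from h import *
s=cam('scene');p=np.array([338,378])/3.5+[230,60]
for z in (190,200,210,215,220): print(z,back(s,p,z))
o=ctrl.get_obs();R=Ro.from_rotvec(o['orientation']).as_matrix();print(R[:,2]);print(R[:,1])
for d in (0,-50,-130): print((proj(s,o['ee_pos']+R[:,2]*(130))-[230,60])*3.5)
"
```

```text
190 [542.9  160.52 190.  ]
200 [553.66 148.82 200.  ]
210 [564.42 137.12 210.  ]
215 [569.8  131.27 215.  ]
220 [575.18 125.43 220.  ]
[-0.02 -0.01 -1.  ]
[ 0.85  0.53 -0.02]
[341.79 371.38]
[341.79 371.38]
[341.79 371.38]
```

```bash
python3 -m inch '[{"xyz":[0,-3,0],"spin":0},{"xyz":[0,-6,0],"spin":0},{"xyz":[0,-9,0],"spin":0},{"xyz":[0,-9.2,-3],"spin":0},{"xyz":[0,-9.2,-7],"spin":0},{"xyz":[0,-9.2,-11.3],"spin":0},{"xyz":[0,-9.2,-11.3],"spin":0},{"xyz":[0,-9.2,-11.3],"spin":0},{"xyz":[0,-9.2,-11.3],"spin":0}]'; python3 -c "
from h import *
o=ctrl.get_obs();R=Ro.from_rotvec(o['orientation']).as_matrix();print(R[:,2],o['moment'],o['ft_force'],shift(o,[504.8,-297.4,462]))"
```

```text
t: 14.35
ee_pos: [490.3, 94.9, 459.1]
orientation: [-1.521, -2.736, 0.022]
ft_force: [0.6, 0.3, -1.6]
width: 16.9
[-0.02 -0.01 -1.  ] [-0.04  0.04 -0.01] [ 0.59  0.27 -1.55] [-34.09 -19.48  -0.04]
```

```bash
python3 -m inch '[{"xyz":[-34.1,-19.5,0],"spin":0},{"xyz":[-34.1,-19.5,0],"spin":0},{"xyz":[-34.1,-19.5,0],"spin":0},{"xyz":[-34.1,-19.5,0],"spin":0},{"xyz":[-34.1,-19.5,0],"spin":0},{"xyz":[-34.1,-19.5,0],"spin":0},{"xyz":[-34.1,-19.5,0],"spin":0},{"xyz":[-34.1,-19.5,0],"spin":0},{"xyz":[-34.1,-19.5,0],"spin":0},{"xyz":[-34.1,-19.5,0],"spin":0},{"xyz":[-34.1,-19.5,0],"spin":0},{"xyz":[-34.1,-19.5,0],"spin":0},{"xyz":[-34.1,-19.5,0],"spin":0},{"xyz":[-34.1,-19.5,0],"spin":0}]'; python3 -c "
from h import *
o=ctrl.get_obs();c=cam('wrist',o)
a=ctrl.get_image('scene')[:,:,::-1];b=ctrl.get_image('wrist')[:,:,::-1]
cv2.imwrite('pics/r1.png',a);cv2.imwrite('pics/r2.png',b)
k=np.hstack([cv2.resize(a[100:300,150:250],None,fx=3,fy=3),cv2.resize(b[0:300,170:420],None,fx=2,fy=2)]);cv2.imwrite('pics/r.png',k)
s=cam('scene');R=Ro.from_rotvec(o['orientation']).as_matrix();B=o['ee_pos']+R@[0,0,191.6]
print(o['ee_pos'],B,(proj(s,B)-[150,100])*3,(proj(c,B)-[170,0])*2+[300,0], (proj(c,[503,-294,105])-[170,0])*2+[300,0])"
```

```text
t: 15.75
ee_pos: [504.8, -296.8, 461.9]
orientation: [-1.519, -2.737, 0.023]
ft_force: [0.6, 0.8, -1.1]
width: 16.9
[ 504.83 -296.76  461.89] [ 501.68 -298.16  270.32] [135.88 286.87] [512.71 373.17] [520.22 323.83]
```

View pics/r.png

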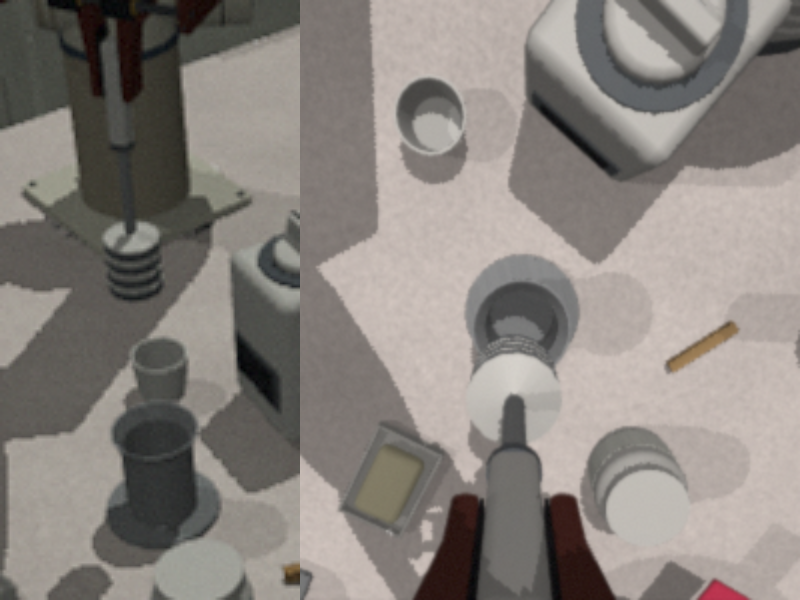

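```bash
python3 -c "
from h import *
o=ctrl.get_obs();c=cam('wrist',o)
f=lambda u,v:((u-300)/2+170,v/2)
print('foot',back(c,f(522,310),3),'mouth',back(c,f(520,323),105))
s=cam('scene');g=lambda u,v:(150+u/3,100+v/3)
print('scene mouth',back(s,g(155,432),105),'foot',back(s,g(164,505),3))
B=np.array([501.7,-298.2,270.3])
for b in([504,-293,125],[504,-293,13]):print(shift(o,o['ee_pos']+b-B))"
```

```text
foot [ 505.07 -295.67    3.  ] mouth [ 502.4  -293.86  105.  ]
scene mouth [ 507.69 -298.81  105.  ] foot [ 501.78 -294.6     3.  ]
[ 0.28  0.73 14.52]
[ 0.25  0.93 25.72]
```

```bash
python3 -m inch '[{"xyz":[0.1,0.6,4],"spin":0},{"xyz":[0.1,0.6,8],"spin":0},{"xyz":[0.1,0.6,12],"spin":0},{"xyz":[0.1,0.6,14.5],"spin":0},{"xyz":[0.1,0.65,16],"spin":0},{"xyz":[0.1,0.7,18],"spin":0},{"xyz":[0.1,0.7,20],"spin":0},{"xyz":[0.1,0.75,22],"spin":0},{"xyz":[0.1,0.8,24],"spin":0},{"xyz":[0.1,0.8,25],"spin":0},{"xyz":[0.1,0.8,25],"spin":0},{"xyz":[0.1,0.8,25],"spin":0}]'
```

```text
t: 17.05
ee_pos: [507.6, -294.2, 212.7]
orientation: [-1.521, -2.738, 0.023]
ft_force: [1.0, -0.0, -1.1]
width: 16.7
```

```bash
python3 -m inch '[{"xyz":[0,0,0.3],"spin":0},{"xyz":[0,0,0.6],"spin":0},{"xyz":[0,0,0.9],"spin":0},{"xyz":[0,0,0.9],"spin":0}]';python3 -m inch '[{"xyz":[0,0,0.2],"spin":0},{"xyz":[0,0,0.2],"spin":0}]'
```

```text
t: 17.45
ee_pos: [507.2, -294.2, 203.4]
orientation: [-1.521, -2.738, 0.023]
ft_force: [-0.2, 0.6, -1.2]
width: 16.5
t: 17.65
ee_pos: [507.4, -294.4, 201.9]
orientation: [-1.521, -2.738, 0.023]
ft_force: [-0.5, 0.3, 3.4]
width: 16.7
```

```bash
python3 -m inch '[{"xyz":[0,0,0],"spin":0},{"xyz":[0,0,0],"spin":0},{"xyz":[0,0,0],"spin":0},{"xyz":[0,0,0],"spin":0},{"xyz":[0,0,0],"spin":0},{"xyz":[0,0,0],"spin":0},{"xyz":[0,0,0],"spin":0},{"xyz":[0,0,0],"spin":0},{"xyz":[0,0,-4],"spin":0},{"xyz":[0,0,-8],"spin":0},{"xyz":[0,0,-12],"spin":0},{"xyz":[0,0,-15],"spin":0},{"xyz":[0,0,-17],"spin":0},{"xyz":[0,0,-17],"spin":0}]' 0
python3 -c "
from h import *
o=ctrl.get_obs();c=cam('wrist',o)
a=ctrl.get_image('scene')[:,:,::-1];b=ctrl.get_image('wrist')[:,:,::-1]
cv2.imwrite('pics/p1.png',a);cv2.imwrite('pics/p2.png',b)
k=np.hstack([cv2.resize(a[150:300,150:250],None,fx=2.8,fy=2.8),cv2.resize(b,None,fx=.9286,fy=1)]);cv2.imwrite('pics/p.png',k);print(k.shape)
print(o['ee_pos'],o['qpos'],shift(o,[467,-84,330]))
x=Ro.from_rotvec(o['orientation']).as_matrix();print(x)"
```

```text
t: 19.05
ee_pos: [511.3, -293.7, 375.3]
orientation: [-1.524, -2.744, 0.023]
ft_force: [-0.2, -0.7, 0.7]
width: 87.8
(420, 800, 3)
[ 511.25 -293.71  375.27] [-0.53  0.24  1.54 -0.02  1.37 -1.09] [20.16  7.39  4.33]
[[-0.53  0.85 -0.01]
 [ 0.85  0.53 -0.01]
 [-0.   -0.01 -1.  ]]
```

View pics/p.png

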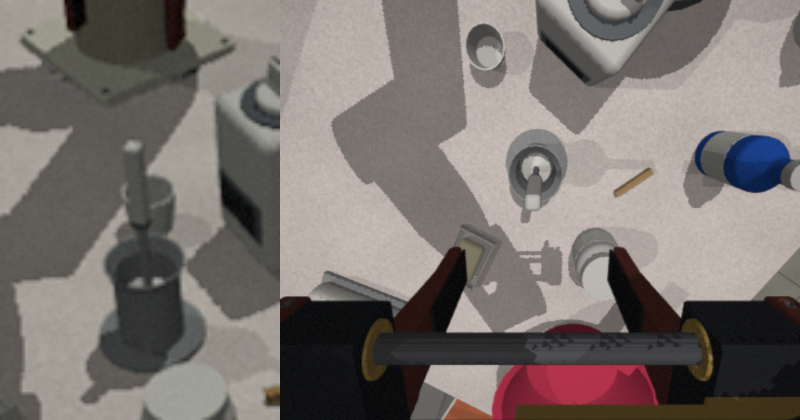

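The brush is back upright in its stand (handle top at (130,145) in the left panel, ring of bristles inside the cup), and nothing else moved. Next is the dial.

```bash
python3 -m inch '[{"xyz":[4,1.5,0],"spin":-8},{"xyz":[8,3,0],"spin":-16},{"xyz":[12,4.4,1],"spin":-24},{"xyz":[16,6,2],"spin":-32},{"xyz":[20.2,7.4,4],"spin":-40},{"xyz":[20.2,7.4,4.3],"spin":-48},{"xyz":[20.2,7.4,4.3],"spin":-51.5},{"xyz":[20.2,7.4,4.3],"spin":-51.5},{"xyz":[20.2,7.4,4.3],"spin":-51.5},{"xyz":[20.2,7.4,4.3],"spin":-51.5}]' 0
python3 -c "
from h import *
o=ctrl.get_obs();c=cam('wrist',o);b=ctrl.get_image('wrist')[:,:,::-1];cv2.imwrite('pics/d.png',b)
R=Ro.from_rotvec(o['orientation']).as_matrix();print(o['ee_pos'],o['qpos'],R)
y=np.radians(-6.5);ux=np.array([np.cos(y),np.sin(y),0]);uy=np.array([-ux[1],ux[0],0]);C=np.array([467,-84,226])
k=b.copy()
q=np.array([proj(c,C+31*i*ux+7.5*j*uy) for i,j in((1,1),(1,-1),(-1,-1),(-1,1))]);cv2.polylines(k,[q.astype(np.int32)],True,(0,0,255),1)
ctr=proj(c,C).astype(int);x0,y0=max(ctr[0]-100,0),max(ctr[1]-75,0);print(ctr,x0,y0,q)
cv2.imwrite('pics/dz.png',cv2.resize(k[y0:y0+150,x0:x0+200],None,fx=4,fy=4))
print(shift(o,[467,-84,206]))"
```

```text
t: 20.15
ee_pos: [464.9, -82.8, 326.7]
orientation: [-0.183, -3.12, 0.014]
ft_force: [-0.3, -0.2, -0.9]
width: 87.9
[464.94 -82.84 326.69] [-0.19  0.08  1.83 -0.01  1.24 -1.64] [[-0.99  0.12 -0.02]
 [ 0.12  0.99 -0.01]
 [ 0.02 -0.01 -1.  ]]
[276 214] 176 139 [[284.9  246.66]
 [268.51 246.65]
 [267.69 179.94]
 [285.19 179.91]]
[-0.4   0.03 12.06]
```

View pics/dz.png

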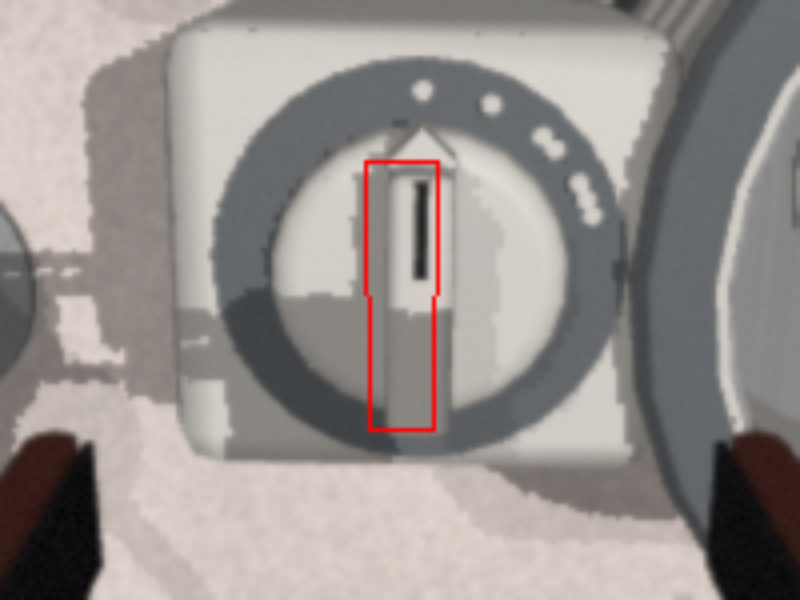

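The yaw matches. The bar sits about 19/4 px to the right of my box, so its centre is about (465,-80), and I'll correct +3 mm in tool y.

```bash
python3 -m inch '[{"xyz":[-0.1,0.4,3],"spin":0},{"xyz":[-0.1,0.4,6],"spin":0},{"xyz":[-0.2,0.4,9],"spin":0},{"xyz":[-0.2,0.4,11],"spin":0},{"xyz":[-0.2,0.4,12],"spin":0},{"xyz":[-0.2,0.4,12],"spin":0},{"xyz":[-0.2,0.4,12],"spin":0}]' 0
python3 -m inch '[{"xyz":[0,0,0],"spin":0},{"xyz":[0,0,0],"spin":0},{"xyz":[0,0,0],"spin":0},{"xyz":[0,0,0],"spin":0},{"xyz":[0,0,0],"spin":0},{"xyz":[0,0,0],"spin":0},{"xyz":[0,0,0],"spin":0},{"xyz":[0,0,0],"spin":0},{"xyz":[0,0,0],"spin":0}]' 1
python3 -c "
from h import *
o=ctrl.get_obs();print(o['moment'],o['qpos'],o['ee_pos'])"
```

```text
t: 20.9
ee_pos: [466.2, -80.3, 207.5]
orientation: [-0.183, -3.122, 0.014]
ft_force: [-0.2, 0.8, 0.4]
width: 87.8
t: 21.8
ee_pos: [466.2, -80.3, 207.5]
orientation: [-0.183, -3.122, 0.014]
ft_force: [0.6, 0.3, -0.2]
width: 19.3
[-0.    0.01  0.03] [-0.19  0.23  1.96 -0.01  0.97 -1.63] [466.15 -80.33 207.49]
```

```bash
python3 -m inch '[{"xyz":[0,0,0],"spin":0},{"xyz":[0,0,0],"spin":0},{"xyz":[0,0,0],"spin":0},{"xyz":[0,0,0],"spin":0}]'
python3 -m inch '[{"xyz":[0,0,0],"spin":5},{"xyz":[0,0,0],"spin":10},{"xyz":[0,0,0],"spin":15},{"xyz":[0,0,0],"spin":20},{"xyz":[0,0,0],"spin":20},{"xyz":[0,0,0],"spin":20}]'
python3 -c "
from h import *
o=ctrl.get_obs();print(o['moment'],o['qpos'],o['ee_pos'])"
```

```text
t: 22.2
ee_pos: [466.1, -80.4, 207.5]
orientation: [-0.184, -3.121, 0.014]
ft_force: [0.3, -1.6, -1.0]
width: 14.5
t: 22.8
ee_pos: [466.4, -79.5, 207.5]
orientation: [-0.721, -3.045, 0.015]
ft_force: [1.4, 6.1, -0.2]
width: 14.9
[ 1.25 -0.36  0.07] [-0.19  0.23  1.96 -0.01  0.97 -1.29] [466.43 -79.48 207.49]
```

```bash
python3 -m inch '[{"xyz":[0,0,0],"spin":5},{"xyz":[0,0,0],"spin":10},{"xyz":[0,0,0],"spin":15},{"xyz":[0,0,0],"spin":20},{"xyz":[0,0,0],"spin":25},{"xyz":[0,0,0],"spin":25}]'
python3 -m inch '[{"xyz":[0,0,0],"spin":5},{"xyz":[0,0,0],"spin":10},{"xyz":[0,0,0],"spin":15},{"xyz":[0,0,0],"spin":20},{"xyz":[0,0,0],"spin":22},{"xyz":[0,0,0],"spin":22},{"xyz":[0,0,0],"spin":22},{"xyz":[0,0,0],"spin":22}]'
python3 -c "
from h import *
o=ctrl.get_obs();print(o['moment'],o['qpos'],o['ee_pos'])
R=Ro.from_rotvec(o['orientation']).as_matrix();print(np.degrees(np.arctan2(R[1,1],R[0,1])))"
```

```text
t: 23.4
ee_pos: [467.4, -78.4, 207.5]
orientation: [-1.366, -2.819, 0.015]
ft_force: [3.9, 5.3, -2.6]
width: 15.2
t: 24.2
ee_pos: [468.5, -77.7, 207.5]
orientation: [-1.878, -2.511, 0.014]
ft_force: [4.8, 4.0, -4.2]
width: 14.8
[ 0.93 -0.87  0.18] [-0.19  0.23  1.96 -0.01  0.96 -0.47] [468.49 -77.74 207.51]
16.40117791769528
```

```bash
python3 -m inch '[{"xyz":[0,0,0],"spin":0.5},{"xyz":[0,0,0],"spin":0.5},{"xyz":[0,0,0],"spin":0.5},{"xyz":[0,0,0],"spin":0.5},{"xyz":[0,0,0],"spin":0.5},{"xyz":[0,0,0],"spin":0.5},{"xyz":[0,0,0],"spin":0.5},{"xyz":[0,0,0],"spin":0.5},{"xyz":[0,0,0],"spin":0.5},{"xyz":[0,0,0],"spin":0.5},{"xyz":[0,0,0],"spin":0.5},{"xyz":[0,0,0],"spin":0.5}]'
python3 -c "
from h import *
o=ctrl.get_obs();print(o['moment'],o['qvel'],o['width'])
R=Ro.from_rotvec(o['orientation']).as_matrix();print(np.degrees(np.arctan2(R[1,1],R[0,1])))
a=cv2.imread('pics/p1.png')[195:285,180:225].astype(int);n=ctrl.get_image('scene')[195:285,180:225,::-1].astype(int)
print('stand patch diff',np.abs(a-n).mean(),'vs start',np.abs(cv2.imread('pics/scene0.png')[195:285,180:225].astype(int)-n).mean())
print('t',ctrl.get_obs()['t'])
ctrl.close_job()"
```

```text
t: 25.4
ee_pos: [468.5, -77.7, 207.5]
orientation: [-1.889, -2.502, 0.014]
ft_force: [2.3, 2.0, -2.4]
width: 14.8
[ 0.69 -0.53  0.17] [ 0. -0.  0. -0. -0.  0.] 14.751580033650313
15.901374597384077
stand patch diff 14.287572016460905 vs start 20.57604938271605
t 25.45
the job is handed in; nothing more can be done
```

I scrubbed the tub wall with two strokes, stood the brush back in its stand and let go, then turned the dial about 67° and handed in at 25.5 s while holding it there. No verdict was reported.

- **Strokes:** the sideways force read about 7–9 N at both bottoms and both tops. The lower end of the brush was about 83 mm above the counter at the bottom and about 147 mm at the top. The camera check at the second top showed the brush up to 6 mm lower than computed, which is still within limits.
- **Unexplained force:** the vertical wrist force during the strokes (about ±6 N) had the opposite sign to what wall friction should give. I did not find out why.
- **Brush in stand:** touchdown on the cup floor was felt at the same tool height as the original grasp. The picture after release showed it upright in the cup, and nothing else had visibly moved.
- **Dial:** the gripper turned from 83.3° to 15.9°, about 1.17 rad. The grip was square on the bar (14.8 mm opening on a 15 mm bar), the spring torque was 0.17 N m as expected at the third click, and all joint speeds were zero. I inferred the dial angle from the gripper and did not see it in a picture, because I had used all 12 views.
- **Inconclusive check:** my last automatic comparison of the image around the stand, before and after the dial turn, gave a mean difference of 14 grey levels. The arm and its shadows may explain this, so it does not confirm that the brush stayed untouched. The arm was not back near the stand after the picture.

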